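# Close the guard and make the interlock

### The arm

A 6-joint arm with a two-finger parallel gripper is mounted at the origin on a cart in front of the work surface, level with it; the furniture and walls round the work are solid. World frame = base frame: x ahead of the robot, y to its left, z up, the work surface at z = 0. Lengths are in m, angles in rad, forces in N, time in s.
With the tool pointing down it reaches from about 0.35 to 0.85 m from the base axis. Payload 8.1 kg.
Tool frame: the origin (TCP) lies at the centre of the arm's flange, where the gripper is bolted on; the fingertips stand 186 mm ahead of it and the grasp point (between the pads) lies 167 mm ahead of it (robot.grasp_offset is the distance from the TCP to the grasp point, in m); z points along the fingers, y is the line along which they close (so a half turn about z gives the same grasp; the last joint's range is limited). The gripper opens to 93 mm and grips with 3 to 60 N. Pads are 15 mm wide; open, the fingers measure 128 mm over their backs; the gripper's body (75 mm by 188 mm) begins 65 mm behind the grasp point.
Start: joints at [-1.435, 0.13, 1.488, -0, 1.523, -0.085], TCP at [0.131, -0.585, 0.405] pointing down, gripper open.
Joint ranges: [-2.96, 2.96], [-0.89, 2.26], [0.02, 2.5], [-1.34, 4.48], [0, 2.73], [-2.66, 2.66]. Speed limits (rad/s): [2.39, 2.39, 2.79, 3.14, 3.14, 3.14].

### API

Orientations are given as a rotation vector (axis times angle).
In Python, from plant import robot gives the robot as it stands.
- The arm moves only by the tool drive_tool, never from a script. Its argument "moves" is one flat list of numbers, 7 for each row, row after row: the finger opening in mm, from 0 to 93, then the shift along the tool's x, y, z in mm, then the turn, a rotation vector about the tool's x, y, z in degrees. A call has 1 to 8 rows; each row shifts and turns the commanded pose from where the row before left it, along the tool's axes as they then stand; what a row does not reach is not made up. A row lasts 1/10 s, in which the tool goes at most 50 mm and 8.59 degrees, less where a joint would pass 70% of its speed; a pose out of reach is approached as far as the arm can. A call is refused whole if a number of a shift passes 50 or a number of a turn 8.59, either way. A call with a gripper value outside its range is refused whole. The fingers move at their own pace and stop on an object; "grip_force" is the grip in N (left out, the last holds). Time passes only in rows, so rows that do not move let the fingers close. It gives the time, the measured TCP pose, the force, the opening and the grip force at its end, in the units of the state.
- robot.read_state(): the state, without advancing time (a new reading comes with each control period).
- robot.read_camera(name): name is "scene" or "top" or "wrist"; returns a dict with "color" (420x560x3 uint8, red, green, blue), "depth" (420x560 float32, m along the optical axis (not along the pixel's ray), 0 where there is no reading), "mtx" (3x3 intrinsics, pixels), "R" (3x3) and "t" (3): a world point X has camera coordinates R X + t. Camera axes: x right, y down, z forward; pixel columns grow to the right and rows downward; lengths in m; the calibration is good to about 2 mm. A picture is of the moment at which its call begins.
- robot.close_job(): hands the job in; it is judged then, once.
The state is a dict: "t": time; "q": joint angles; "dq": joint speeds; "joint_torque": joint torques, N m; "tool_pos": TCP position; "orientation": TCP orientation; "force": force on the tool from outside, world axes, zero at the start; "wrist_torque": the same for the moment, N m; "opening": finger opening in m; "gripper_force": force on a finger pad.
Only numpy, scipy, OpenCV 4.12 (cv2) and the standard library are available. Lean on these libraries where they do the work, as an engineer would, in place of code of your own. Each camera call takes 0.05 s, during which the arm holds its last target. There are 200 camera calls.

### The job

Get the test station ready and start it: slide the guard fully shut, then take the tongue key out of its parking holder and push it straight down through the guard's ear into the interlock switch slot until it is fully home. Only then press the start button all the way down, and let it go; leave the key in the switch, the guard shut and the things lying around where they are.

Things in the scene. Friction and masses are not known exactly. Their poses are not given: they have to be found in the camera images.
- station: Fixed test station: grey base plate 96 x 168 x 8 mm flat on the table, long side along its y axis (y = -98 to +70 mm from the origin). On it a rubber block as the specimen and, near the +y end, the interlock switch: grey block 38 x 36 mm, top 46 mm above the table. Origin: on the table, under the specimen; z up. Its place and yaw vary.
- guard (a joint): Position of the sliding guard in m: 0 = fully shut (against its end stop), up to 0.060 = open; it grows as the guard moves toward the station's -y. Slides with about 1.5 N of friction and stays where it is left.
- guard_handle (a point): Centre of the black grip ridge on the guard, 59 mm above the table: 36 mm along x, 12 mm along y (the sliding direction), 48 to 70 mm above the table. Axes as the station's; shutting the guard moves it toward +y. The guard is a hood with a grey top and clear plastic sides, 84 (x) x 52 (y) mm, 48 mm high, reaching 18 mm behind (-y) and 30 mm ahead (+y) of the ridge's centre.
- ear_window (a point): Centre, on the upper face, of the window in the guard's steel ear, a flat plate 32 mm wide along x and 4 mm thick that reaches out from the guard's +y side, upper face 52 mm above the table. The window is 11 mm along x by 22 mm along y; with the guard shut it lies right over the switch slot (6 mm above its mouth), and the key's tongue goes down through both. Axes as the station's.
- switch_mouth (a point): Centre of the mouth of the switch slot, in the top face of the interlock switch, 46 mm above the table, 44 mm along the station's +y from its origin. The slot is 8 mm along x and 19 mm along y, 26 mm deep, with a 2 mm chamfer round the mouth; axes as the station's, z up. Fixed to the station.
- key_grip (a point): Centre of the black grip head of the tongue key, the loose part to grasp (about 60 g). Head: 12 mm thick along the key's x, 26 mm along y, 32 mm high. At the start the key stands upright in the parking holder, the head's underside (a shoulder) on the holder's top, this point 50 mm above the table. Fully home in the switch, the shoulder rests on the guard's ear, this point 68 mm above the table.
- key_tip (a point): Lower end of the key's flat steel tongue, on its axis, 46 mm below the grip centre; axes as key_grip. The tongue is 5 mm thick along x, 16 mm wide along y, 30 mm long and points straight down (-z) from the head. Fully home in the switch, the tip is 24 mm below the switch mouth. The key is the same after a half turn about z.
- holder: Fixed parking holder of the key: plain dark steel block 44 x 44 x 34 mm with an 8 x 19 mm slot (8 along x, 19 along y) in its top. Origin: centre of its underside. It stands to the left or to the right of the station.
- start_top (a point): Centre of the top of the start button, 52 mm above the table: a round grey cap of 26 mm diameter in a black housing on a grey box of 56 x 56 x 30 mm, on the other side of the station from the holder; pressed straight down.
- start (a joint): Travel of the start button in m: 0 = up, 0.006 = fully down (about 5 N); it springs back.
- pot: Bystander: small white pot with a green lid, 45 mm diameter, 43 mm high; origin: centre of its underside.
- forceps: Bystander: tweezers lying flat, 18 x 120 x 8 mm; origin: centre of the underside.
- sharpener_1: Bystander: small sharpener, 15 x 25 x 14 mm; origin: centre of the underside.
- abrasive_1: Bystander: sanding block, 48 x 85 x 25 mm; origin: centre of the underside.

How it is judged:
By the outcome, as a careful person would: the job done as asked, in the order asked, and still so for the second after the job is handed in, with the robot touching nothing.
It also fails if it takes over 67 s, if anything falls off the work surface, if the arm or the gripper's body presses on something with over 40 N, if the wrist force passes 120 N, or if a joint passes its speed limit or range.

## Working session

There is one attempt and no reset: what is moved stays moved. The work goes in short steps, Python scripts to look and compute and a tool call to move; the robot and the scene stay as the last step left them, time stands still between calls to the robot, and variables do not carry over. Pictures are saved under pics/ and viewed, at most 12 in all, crops included, and the job is handed in when it is done.

Besides the shell and the picture viewer there is one more tool, called after ">>>" as name(argument=value, ...), one argument or row to a line, values as JSON. drive_tool: Moves the arm, as the interface text tells. Its arguments: {"type":"object","properties":{"moves":{"type":"array","items":{"type":"number"}},"grip_force":{"type":"number"}},"required":["moves"]}

```bash
mkdir -p pics; ls; python3 - <<'E'
from plant import robot
import cv2,numpy as np
for n in("scene","top"):
    c=robot.read_camera(n); cv2.imwrite(f"pics/{n}0.png",c["color"][:,:,::-1]); np.savez(f"pics/{n}0.npz",**c)
    print(n,c["mtx"].tolist(),c["R"].round(3).tolist(),c["t"].round(3).tolist(), (c["depth"]>0).mean())
s=robot.read_state();print(s["tool_pos"],s["orientation"],s["force"],s["t"])
E
```

```text
pics
scene [[428.42036826251865, 0.0, 281.43620755339487], [0.0, 428.42036826251865, 205.73279872499043], [0.0, 0.0, 1.0]] [[-0.697, -0.716, 0.026], [-0.407, 0.365, -0.837], [0.59, -0.595, -0.546]] [0.273, 0.351, 0.611] 0.9960544217687075
top [[380.4236558699753, 0.0, 273.7806393992545], [0.0, 380.4236558699753, 205.87484460703487], [0.0, 0.0, 1.0]] [[0.01, -1.0, -0.013], [-0.995, -0.009, -0.101], [0.101, 0.014, -0.995]] [-0.174, 0.596, 1.02] 0.9958205782312926
[ 0.13140253 -0.58521742  0.40378715] [-3.12078559e+00 -3.45993313e-01  1.07118326e-04] [ 0.28789565 -0.26114033  0.36505452] 0.1
```

View pics/top0.png

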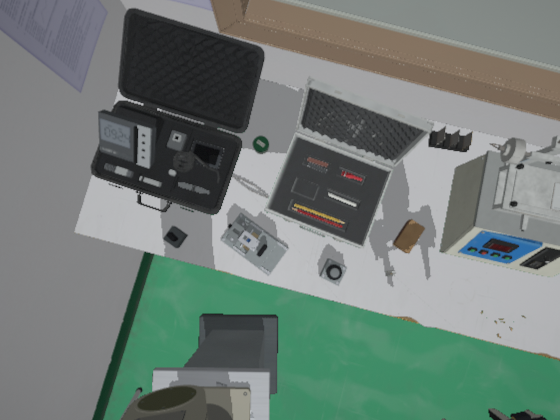

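View pics/scene0.png

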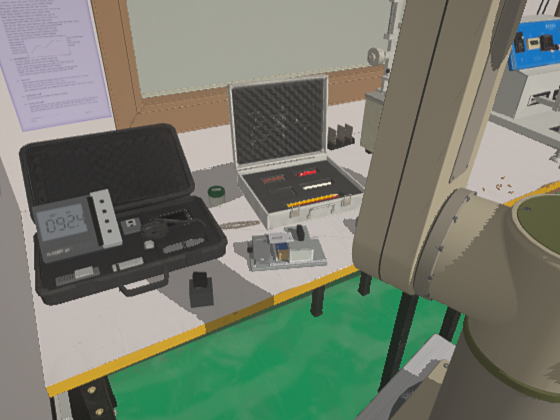

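The top view shows the holder with the key at about (175,237), the station at about (255,243) and the start button at about (334,271). I'll zoom in on these.

```bash
cat > h.py <<'E'
import numpy as np, cv2
def ray(c,u,v,z):
    "pixel -> world point on plane z"
    C=-c["R"].T@c["t"]; d=c["R"].T@np.linalg.solve(c["mtx"],[u,v,1.]); return C+d*(z-C[2])/d[2]
def cloud(c):
    h,w=c["depth"].shape; u,v=np.meshgrid(np.arange(w),np.arange(h)); D=c["depth"]
    P=np.stack([(u-c["mtx"][0,2])/c["mtx"][0,0]*D,(v-c["mtx"][1,2])/c["mtx"][1,1]*D,D],-1)
    return (P-c["t"])@c["R"]
E
python3 - <<'E'
import numpy as np,cv2
from h import *
c=dict(np.load("pics/top0.npz")); P=cloud(c)
im=c["color"][200:290,155:355,::-1]; cv2.imwrite("pics/crop0.png",cv2.resize(im,None,fx=4,fy=4,interpolation=cv2.INTER_CUBIC))
for u,v,z in[(175,237,.066),(255,243,.05),(334,271,.052)]: print(ray(c,u,v,z).round(3),P[v,u].round(3))
E
```

```text
[0.508 0.092 0.066] [0.508 0.095 0.057]
[ 0.495 -0.119  0.05 ] [ 0.495 -0.119  0.054]
[ 0.423 -0.329  0.052] [ 0.423 -0.329  0.051]
```

View pics/crop0.png

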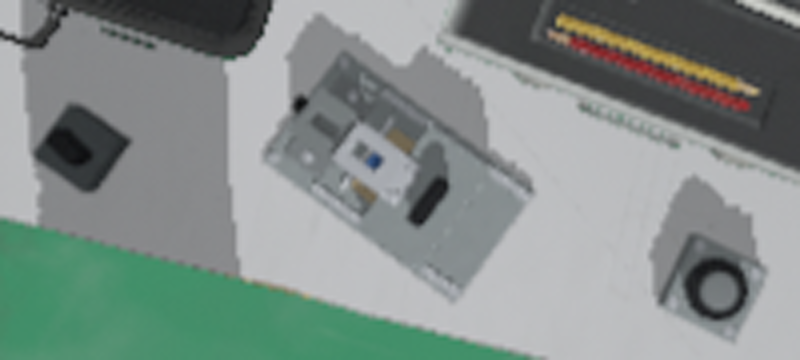

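The station's +y end points up-left in the image and the black ridge is at crop (428,200). I'll move over the station to see it with the wrist camera.

```bash
cat >> h.py <<'E'
from scipy.spatial.transform import Rotation as Ro
def delta(pos,yaw,s):
    """total shift (mm, present tool axes) and turn (deg, about tool z) to bring the TCP to pos with
    tool pointing down and tool y along the world direction at angle yaw(deg), nearest half turn"""
    R=Ro.from_rotvec(s["orientation"]).as_matrix()
    y=np.radians(yaw); Y=np.array([np.cos(y),np.sin(y),0]); Z=np.array([0,0,-1.]); X=np.cross(Y,Z)
    T=np.stack([X,Y,Z],1)
    out=[Ro.from_matrix(R.T@T@np.diag([k,k,1])).as_rotvec(degrees=True).round(2) for k in(1,-1)]
    print("shift mm",(R.T@(np.array(pos)-s["tool_pos"])*1e3).round(1),"turn",*out,"tool y yaw",np.degrees(np.arctan2(R[1,1],R[0,1])).round(2),"q6",s["q"][5].round(2),"F",s["force"].round(1),"pos",s["tool_pos"].round(4),"t",s["t"])
E
python3 - <<'E'
from plant import robot
from h import *
s=robot.read_state(); delta([.42,-.13,.42],53,s)
E
```

```text
shift mm [ 381.3 -381.   -15.5] turn [-4.0000e-02 -1.1000e-01 -1.3035e+02] [-9.000e-02  4.000e-02  4.965e+01] tool y yaw -77.35 q6 -0.09 F [ 0.3 -0.3  0.4] pos [ 0.1314 -0.5852  0.4038] t 0.1
```

>>> drive_tool(
  moves=[93, 0, 0, 0, 0, 0, -8, 93, 0, 0, 0, 0, 0, -8, 93, 0, 0, 0, 0, 0, -8, 93, 0, 0, 0, 0, 0, -8, 93, 0, 0, 0, 0, 0, -8, 93, 0, 0, 0, 0, 0, 0],
)

```text
t: 0.7
tool_pos: [0.1314, -0.5853, 0.4042]
orientation: [-2.813, -1.396, -0.0]
force: [0.0, 0.0, 0.2]
opening: 0.0929
gripper_force: 0.0
```

```bash
python3 - <<'E'
from plant import robot
from h import *
s=robot.read_state(); delta([.42,-.13,.42],-37,s)
E
```

```text
shift mm [537.2 -45.6 -15.4] turn [-0.04 -0.04 -0.22] [-6.0000e-02  7.0000e-02  1.7978e+02] tool y yaw -37.22 q6 -0.79 F [0.  0.  0.2] pos [ 0.1314 -0.5853  0.4042] t 0.7
```

>>> drive_tool(
  moves=[93, 40, -4, -2, 0, 0, 0, 93, 45, -4, -2, 0, 0, 0, 93, 45, -4, -2, 0, 0, 0, 93, 45, -4, -2, 0, 0, 0, 93, 45, -4, -2, 0, 0, 0, 93, 45, -4, -2, 0, 0, 0, 93, 45, -4, -2, 0, 0, 0, 93, 45, -4, -2, 0, 0, 0],
)

```text
t: 1.5
tool_pos: [0.3218, -0.2821, 0.4207]
orientation: [2.819, 1.386, 0.0]
force: [0.3, -1.0, 0.5]
opening: 0.0928
gripper_force: 0.0
```

>>> drive_tool(
  moves=[93, 45, -4, 0, 0, 0, 0, 93, 45, -4, 0, 0, 0, 0, 93, 45, -4, 0, 0, 0, 0, 93, 30, 0, 0, 0, 0, 0, 93, 17, 0, 0, 0, 0, 0, 93, 0, 0, 0, 0, 0, 0, 93, 0, 0, 0, 0, 0, 0],
)

```text
t: 2.2
tool_pos: [0.4221, -0.1318, 0.4205]
orientation: [-2.817, -1.391, 0.001]
force: [0.5, -0.1, 0.0]
opening: 0.0931
gripper_force: 0.0
```

```bash
python3 - <<'E'
from plant import robot
from h import *
s=robot.read_state(); delta([.42,-.13,.42],-37,s)
c=robot.read_camera("wrist"); np.savez("pics/w1.npz",**c); cv2.imwrite("pics/w1.png",c["color"][:,:,::-1])
print((-c["R"].T@c["t"]).round(3),c["R"].round(2).tolist(),c["mtx"][0,0])
E
```

```text
shift mm [ 0.1 -2.8  0.5] turn [-0.03  0.03 -0.44] [4.0000e-02 5.0000e-02 1.7956e+02] tool y yaw -37.44 q6 0.23 F [ 0.5 -0.1  0. ] pos [ 0.4221 -0.1318  0.4205] t 2.2
[ 0.468 -0.073  0.4  ] [[0.79, -0.61, -0.0], [-0.58, -0.77, 0.27], [-0.16, -0.21, -0.96]] 310.376166969762
```

View pics/w1.png

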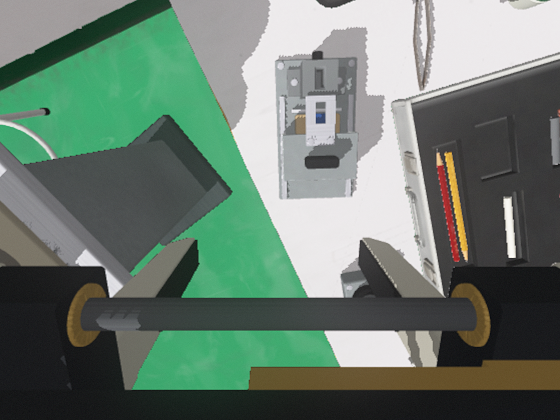

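The wrist view shows the slot at about (319,76), the ear window at about (320,112) and the ridge at about (321,162). The station is nearly aligned with the image. I'll measure from here.

```bash
cat >> h.py <<'E'
def blob(c,box,thr,lo=None):
    "largest dark blob (gray<thr) in box u0,v0,u1,v1 -> minAreaRect in image pixels"
    u0,v0,u1,v1=box; g=cv2.cvtColor(c["color"],cv2.COLOR_RGB2GRAY)[v0:v1,u0:u1]
    k,_=cv2.findContours((g<thr).astype(np.uint8),cv2.RETR_EXTERNAL,cv2.CHAIN_APPROX_NONE)
    r=cv2.minAreaRect(max(k,key=cv2.contourArea)); return np.array(r[0])+[u0,v0],cv2.boxPoints(r)+[u0,v0]
def rect(c,box,thr,z):
    m,b=blob(c,box,thr); P=np.array([ray(c,*p,z) for p in b]); e=np.diff(P[:3],axis=0)[:,:2]; L=np.linalg.norm(e,axis=1)
    e=e[L.argmax()]; print("px",m.round(1),"world",ray(c,*m,z).round(4),"sides mm",(L*1e3).round(1),"long yaw",np.degrees(np.arctan2(e[1],e[0])).round(1)%180)
E
python3 - <<'E'
from h import *
c=dict(np.load("pics/w1.npz")); P=cloud(c)
cv2.imwrite("pics/crop1.png",cv2.resize(c["color"][45:205,265:370,::-1],None,fx=3.7,fy=3.7,interpolation=cv2.INTER_CUBIC))
rect(c,(300,145,345,178),70,.070)
g=cv2.cvtColor(c["color"],cv2.COLOR_RGB2GRAY)
print(g[62:92:2,306:333:1]); print(P[76,300:340:4,2].round(3),P[110,300:345:3,2].round(3))
E
```

```text
px [321.5 161.5] world [ 0.4777 -0.1358  0.07  ] sides mm [34.9 11.7] long yaw 142.6
[[148 149 148 148 148 149 149 146 147 146 146 147 145 147 145 146 144 145
  144 143 146 145 145 145 145 144 146]
 [146 148 148 146 145 148 147 146 149 146 147 148 145 145 145 147 145 146
  144 147 146 144 146 145 145 145 145]
 [147 145 147 147 148 147 146 145 143 141 147 148 148 148 153 148 152 155
  155 152 145 144 143 146 144 145 144]
 [147 146 144 148 147 146 148 149 129 105 126 131 131 131 130 134 135 140
  149 155 148 144 148 145 145 144 144]
 [145 150 146 147 143 143 145 147 131  95  91  76  75  77  78  73  91 125
  148 155 145 145 143 145 143 144 143]
 [147 145 145 144 145 144 146 148 131  95 100  94  95  98  92  81  90 123
  145 154 146 144 145 144 143 144 144]
 [146 143 144 144 144 146 143 149 129  92  99 101 102 103  97  80  90 125
  145 152 144 146 143 143 144 144 143]
 [146 145 145 147 145 145 144 145 126  92 104 102 101 103  97  83  91 125
  146 151 147 144 143 141 144 144 143]
 [145 147 145 143 146 144 143 146 129  94 101 100 101 101  96  78  92 125
  145 148 146 144 143 143 143 141 143]
 [144 145 144 143 145 145 145 146 130  94 100  99 102 100  95  77  93 123
  140 147 145 143 144 142 144 142 143]
 [144 145 145 144 141 144 145 146 130  91  97 100 100  99  93  81  92 122
  141 146 146 143 144 140 142 143 142]
 [147 143 144 145 143 144 144 145 129  91  96 101 101  99  95  81  86 115
  139 146 144 141 142 143 141 143 139]
 [146 144 143 144 146 145 144 147 127  90  97  99 101 101  93  78  73  92
  129 143 143 141 142 143 142 139 142]
 [144 143 145 144 143 144 143 147 130  91  97  98 101 104 109 112 115 117
  123 138 146 142 141 143 142 142 143]
 [144 146 146 145 141 139 148 141 130 141 143 132 139 144 132 137 143 133
  138 141 128 134 142 129 135 139 116]]
[0.013 0.045 0.045 0.046 0.045 0.019 0.044 0.045 0.044 0.047] [0.013 0.014 0.053 0.052 0.051 0.053 0.013 0.015 0.013 0.054 0.053 0.053
 0.013 0.014 0.007]
```

View pics/crop1.png

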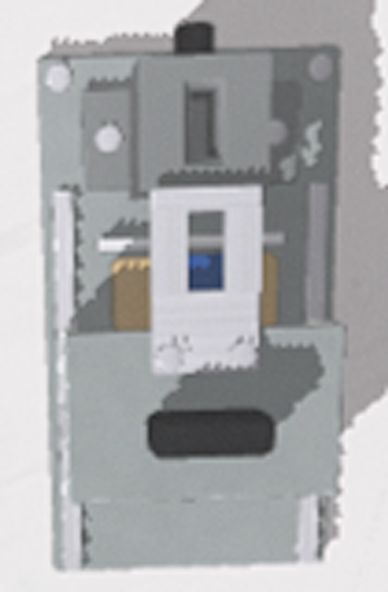

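```bash
python3 - <<'E'
from plant import robot
from h import *
c=dict(np.load("pics/w1.npz"))
S=ray(c,319.1,77.9,.046);W=ray(c,320.2,112.3,.052);Rg=ray(c,321.5,161.5,.070)
a=np.radians(-37.4);ex=np.array([np.cos(a),np.sin(a),0]);ey=np.array([-ex[1],ex[0],0])
for n,p in(("slot",S),("win",W),("ridge",Rg)): print(n,p.round(4),"rel slot x,y mm",((p-S)@ex*1e3).round(1),((p-S)@ey*1e3).round(1))
t=dict(np.load("pics/top0.npz")); rect(t,(225,225,290,265),0 or 60,.07)
rect(t,(160,222,192,252),40,.066)
P=cloud(t); m=np.zeros(P.shape[:2],bool); m[220:255,155:195]=1
for z0,z1 in((.058,.075),(.028,.04)):
    k=m&(P[...,2]>z0)&(P[...,2]<z1); q=P[k][:,:2].astype(np.float32)*1000; print(k.sum(),cv2.minAreaRect(q),np.median(P[k][:,2]))
s=robot.read_state(); g=Rg+0; g[2]=.056+.186
delta(Rg*[1,1,0]-ey*.022+[0,0,.300],-37.4,s)
E
```

```text
slot [ 0.5277 -0.0663  0.046 ] rel slot x,y mm 0.0 0.0
win [ 0.5076 -0.0952  0.052 ] rel slot x,y mm 1.7 -35.2
ridge [ 0.4777 -0.1358  0.07  ] rel slot x,y mm 2.6 -85.6
px [261.6 249.7] world [ 0.4773 -0.1376  0.07  ] sides mm [33.3 10.4] long yaw 145.0
px [172.  236.5] world [0.5095 0.1003 0.066 ] sides mm [16.6 28.5] long yaw 46.5
48 ((510.8152160644531, 104.98632049560547), (24.457304000854492, 11.37356948852539), 42.24760055541992) 0.06624119492534108
208 ((511.4382629394531, 106.20076751708984), (45.7694091796875, 44.51960372924805), 55.930789947509766) 0.03424240547705968
shift mm [  9.1  46.5 120.6] turn [-0.02  0.03 -0.06] [4.0000e-02 3.0000e-02 1.7994e+02] tool y yaw -37.46 q6 0.23 F [-0.2 -0.1 -0.3] pos [ 0.4219 -0.1322  0.4206] t 2.25
```

>>> drive_tool(
  moves=[0, 0, 20, 10, 0, 0, 0, 0, 3, 27, 30, 0, 0, 0, 0, 3, 0, 40, 0, 0, 0, 0, 3, 0, 40, 0, 0, 0, 0, 0, 0, 0, 0, 0, 0, 0, 0, 0, 0, 0, 0, 0],
  grip_force=30,
)

```text
t: 2.85
tool_pos: [0.4645, -0.1539, 0.301]
orientation: [-2.816, -1.39, 0.002]
force: [0.1, 0.2, 1.1]
opening: 0.0496
gripper_force: 0.0
```

```bash
python3 - <<'E'
from plant import robot
from h import *
s=robot.read_state(); a=np.radians(-36);ey=np.array([-np.sin(a),np.cos(a),0])
delta(np.array([.4777,-.1358,.242])-ey*.022,-36,s); print(s["opening"])
E
```

```text
shift mm [ 0.5  0.1 59. ] turn [-0.1   0.03 -1.46] [5.0000e-02 1.5000e-01 1.7854e+02] tool y yaw -37.46 q6 0.23 F [0.1 0.2 1.1] pos [ 0.4645 -0.1539  0.301 ] t 2.85
0.04963698134428321
```

>>> drive_tool(
  moves=[0, -3, 0, 10, 0, 0, -1.4, 0, 0, 0, 15, 0, 0, 0, 0, 0, 0, 20, 0, 0, 0, 0, 0, 0, 10, 0, 0, 0, 0, 0, 0, 4, 0, 0, 0, 0, 0, 0, 0, 0, 0, 0],
)

```text
t: 3.45
tool_pos: [0.4636, -0.156, 0.2428]
orientation: [2.798, 1.427, 0.001]
force: [-0.2, 0.4, -0.2]
opening: 0.0024
gripper_force: 0.0
```

>>> drive_tool(
  moves=[0, 4, 0, 0, 0, 0, 0, 0, 5, 0, 0, 0, 0, 0, 0, 5, 0, 0, 0, 0, 0, 0, 5, 0, 0, 0, 0, 0, 0, 5, 0, 0, 0, 0, 0, 0, 0, 0, 0, 0, 0, 0],
)

```text
t: 4.05
tool_pos: [0.4777, -0.1355, 0.2417]
orientation: [-2.798, -1.428, -0.0]
force: [-0.2, 1.2, 0.2]
opening: 0.0006
gripper_force: 0.0
```

>>> drive_tool(
  moves=[0, 5, 0, 0, 0, 0, 0, 0, 4, 0, 0, 0, 0, 0, 0, 3, 0, 0, 0, 0, 0, 0, 2, 0, 0, 0, 0, 0, 0, 0, 0, 0, 0, 0, 0],
)

```text
t: 4.55
tool_pos: [0.4857, -0.1245, 0.2416]
orientation: [-2.798, -1.428, -0.0]
force: [0.1, -0.2, -0.5]
opening: 0.0008
gripper_force: 0.0
```

>>> drive_tool(
  moves=[0, 2, 0, 0, 0, 0, 0, 0, 1, 0, 0, 0, 0, 0, 0, 1, 0, 0, 0, 0, 0, 0, 0, 0, 0, 0, 0, 0],
)

```text
t: 4.95
tool_pos: [0.4879, -0.1215, 0.2417]
orientation: [-2.798, -1.427, 0.0]
force: [0.1, -0.6, 0.2]
opening: 0.0004
gripper_force: 0.4
```

>>> drive_tool(
  moves=[0, 1, 0, 0, 0, 0, 0, 0, 1, 0, 0, 0, 0, 0, 0, 0, 0, 0, 0, 0, 0],
)

```text
t: 5.25
tool_pos: [0.4888, -0.1203, 0.2417]
orientation: [2.798, 1.427, -0.002]
force: [-4.6, -4.5, 0.8]
opening: 0.0009
gripper_force: 2.7
```

>>> drive_tool(
  moves=[0, 1, 0, 0, 0, 0, 0, 0, 1, 0, 0, 0, 0, 0, 0, 0, 0, 0, 0, 0, 0],
)

```text
t: 5.55
tool_pos: [0.4893, -0.1198, 0.2417]
orientation: [2.797, 1.427, -0.007]
force: [-10.4, -11.1, 4.8]
opening: 0.0005
gripper_force: 7.5
```

>>> drive_tool(
  moves=[0, 1, 0, 0, 0, 0, 0, 0, 0, 0, 0, 0, 0, 0],
)

```text
t: 5.75
tool_pos: [0.4895, -0.1195, 0.2417]
orientation: [2.797, 1.426, -0.01]
force: [-13.7, -14.3, 7.1]
opening: 0.0004
gripper_force: 9.8
```

>>> drive_tool(
  moves=[0, -10, 0, 0, 0, 0, 0, 0, 0, 0, -20, 0, 0, 0, 0, 0, 0, -45, 0, 0, 0, 30, 0, 0, -25, 0, 0, 0, 30, 0, 0, 0, 0, 0, 0, 30, 0, 0, 0, 0, 0, 0],
)

```text
t: 6.35
tool_pos: [0.4852, -0.1257, 0.3323]
orientation: [2.798, 1.427, 0.003]
force: [0.6, 0.0, 0.2]
opening: 0.02
gripper_force: 0.0
```

```bash
python3 - <<'E'
from plant import robot
from h import *
s=robot.read_state(); delta([.51,.105,.35],-40,s)
c=robot.read_camera("wrist"); np.savez("pics/w2.npz",**c); cv2.imwrite("pics/w2.png",c["color"][:,:,::-1])
E
```

```text
shift mm [ 201.3 -115.3  -17.7] turn [ 0.1  -0.06  4.05] [ 9.0000e-02  1.6000e-01 -1.7595e+02] tool y yaw -35.95 q6 0.27 F [0.6 0.  0.2] pos [ 0.4852 -0.1257  0.3323] t 6.35
```

View pics/w2.png

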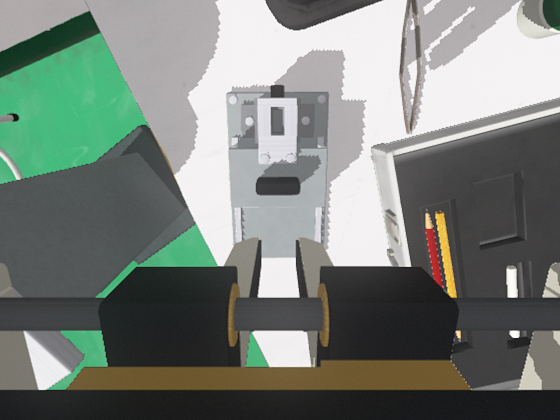

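The guard is shut: the window at about (278,121) now lies over the slot, and the ridge is at about (278,186). Next I measure the window and the station yaw.

```bash
python3 - <<'E'
from h import *
c=dict(np.load("pics/w2.npz"))
rect(c,(262,102,294,142),175,.052); rect(c,(250,172,306,200),70,.07)
g=cv2.cvtColor(c["color"],cv2.COLOR_RGB2GRAY); print(g[101:142:3,264:293])
# station base plate edges: side lines of the hood top (z=.048)
e=cv2.Canny(g[145:205,215:340],60,150); L=cv2.HoughLinesP(e,1,np.pi/360,25,minLineLength=35,maxLineGap=4)
for x0,y0,x1,y1 in L[:,0]:
    a,b=ray(c,x0+215,y0+145,.048),ray(c,x1+215,y1+145,.048); d=b-a; print(x0+215,y0+145,x1+215,y1+145,np.degrees(np.arctan2(d[1],d[0])).round(1)%180)
E
```

```text
px [277.5 121. ] world [ 0.5285 -0.067   0.052 ] sides mm [10.4 21.9] long yaw 54.400000000000006
px [277.5 185.5] world [ 0.4996 -0.1071  0.07  ] sides mm [33.9 13.8] long yaw 144.1
[[225 225 226 226 225 226 225 224 223 226 225 225 224 224 224 225 225 224
  223 223 224 224 223 224 221 223 222 223 222]
 [223 224 224 223 222 223 222 223 222 222 222 222 222 221 221 221 222 221
  220 221 220 221 221 222 221 222 219 221 222]
 [223 224 223 221 226 227 195  94  98 100 100  99 100 106 135 156 156 157
  156 170 204 227 226 226 224 225 222 221 224]
 [222 223 222 221 224 229 197  90  95  99 105 105 106 105 104 104 103 100
  127 173 204 227 226 225 225 224 219 221 221]
 [221 223 222 222 222 228 193  91  94 102 109 107 108 108 109 110 107 105
  128 172 203 227 224 223 224 224 221 222 221]
 [221 221 222 221 225 228 195  91  94 100 110 110 109 110 109 108 107 105
  126 169 204 225 224 223 224 223 221 222 222]
 [220 223 223 219 222 228 195  92  96 101 110 108 108 108 110 106 108 104
  124 169 204 225 224 224 222 222 221 220 221]
 [220 221 222 219 221 228 196  92  95 102 108 109 109 108 107 108 107 105
  123 166 202 225 223 224 224 222 221 221 221]
 [219 220 221 219 220 228 197 100  95 104 108 107 107 107 107 107 107 101
  117 152 199 225 223 222 222 222 219 217 220]
 [219 221 221 219 222 225 201 112  95 101 109 107 106 105 106 107 105 102
   92 119 189 227 224 223 222 222 219 216 219]
 [218 221 221 220 222 225 200 112  93  93 101 102 100 101 100  99 101  97
   91 107 176 227 222 223 221 220 218 216 218]
 [221 217 219 219 221 224 199 119 103 103 105 104 106 107 105 104 107 107
  104 114 177 225 223 221 222 220 219 217 218]
 [227 227 227 227 227 226 227 228 228 228 228 227 227 227 227 228 228 228
  227 225 227 224 226 226 225 226 226 223 226]
 [225 223 223 224 224 224 224 224 222 224 223 223 222 223 222 223 222 224
  223 223 222 221 221 220 222 222 219 223 220]]
229 161 231 203 54.400000000000006
```

>>> drive_tool(
  moves=[40, 40, -20, -5, 0, 0, 4, 50, 40, -25, -5, 0, 0, 0, 50, 40, -20, 0, 0, 0, 0, 50, 10, -40, 0, 0, 0, 0, 50, 0, 0, 0, 0, 0, 0, 50, 0, 0, 0, 0, 0, 0],
)

```text
t: 7.0
tool_pos: [0.4841, 0.0429, 0.3399]
orientation: [-2.844, -1.332, 0.004]
force: [0.9, -1.0, -0.8]
opening: 0.05
gripper_force: 0.0
```

```bash
python3 - <<'E'
from plant import robot
from h import *
s=robot.read_state(); delta([.51,.105,.35],-40,s)
c=robot.read_camera("wrist"); np.savez("pics/w3.npz",**c); cv2.imwrite("pics/w3.png",c["color"][:,:,::-1])
E
```

```text
shift mm [ 64.3 -19.9 -10.1] turn [-0.12  0.1   0.18] [-1.6000e-01 -1.9000e-01 -1.7982e+02] tool y yaw -39.82 q6 0.68 F [ 0.9 -1.  -0.8] pos [0.4841 0.0429 0.3399] t 7.0
```

View pics/w3.png

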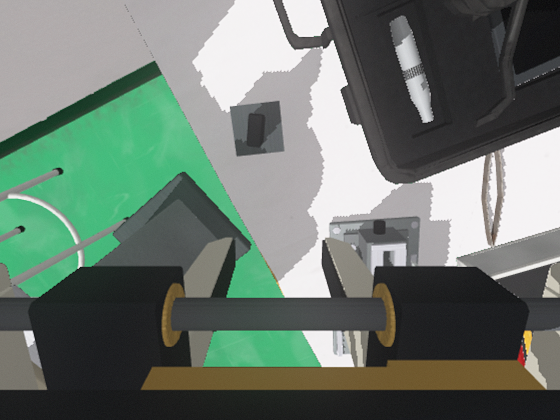

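The holder is at about (257,128) and the key head at about (257,129), both slightly rotated from the image axes. Now I measure them.

```bash
python3 - <<'E'
from h import *
c=dict(np.load("pics/w3.npz")); P=cloud(c)
g=cv2.cvtColor(c["color"],cv2.COLOR_RGB2GRAY); print(g[104:158:4,230:286:3])
m=np.zeros(g.shape,bool); m[95:165,222:292]=1
for z0,z1,z in((.058,.075,.066),(.029,.039,.034)):
    k=(m&(P[...,2]>z0)&(P[...,2]<z1)).astype(np.uint8); cs,_=cv2.findContours(k,0,1); r=cv2.minAreaRect(max(cs,key=cv2.contourArea)); print(r)
    b=cv2.boxPoints(r); W=np.array([ray(c,*p,z) for p in b]); e=np.diff(W,axis=0); print(ray(c,*r[0],z).round(4),(np.linalg.norm(e,axis=1)[:2]*1e3).round(1),(np.degrees(np.arctan2(e[:2,1],e[:2,0]))%180).round(1),np.median(P[...,2][k>0]))
E
```

```text
[[243 245 234 167 165 154 132 115 110 109 112  82  79  84  83  84  78 175
  173]
 [111 110 110 110 111 111 107 110 113  95  81  81  79  82  82  80  79 175
  171]
 [142 110 108 110 111 110 108 101  82  82  83  83  81  82  81  81  79 179
  174]
 [162 108 110 108 110 108  81  62  62  63  62  53  79  79  78  80  80 156
  172]
 [175 108 108 108 106 106  68  62  62  61  60  52  80  77  76  77  81 130
  171]
 [174 106 105 107 105 108  58  62  60  60  58  49  78  79  75  76  95 131
  175]
 [172 104 106 103 108 106  53  59  59  56  55  54  79  76  76  81 106 116
  171]
 [172 131 105 105 105 107  55  57  59  57  53  53  77  74  95 104 102 100
  173]
 [173 154 105 106 105 105  55  56  55  56  49  51  80 100 108 104 102 102
  174]
 [172 167  71  73 101  96  56  56  56  55  50  58  94 101 102 104 102 106
  175]
 [172 174  72  72  75  75  52  56  56  55  48 107 104 104 104 104 100 104
  171]
 [172 173  68  73  74  73  73  73  74  73  75  87 106 106 104 101 103 103
  154]
 [172 172 102  72  72  75  75  75  71  70  71  67  95 112 129 142 155 176
  173]
 [171 168 156 137 164 171 173 171 170 170 170 168 170 171 173 172 170 172
  173]]
((255.02725219726562, 130.064208984375), (15.407437324523926, 33.55951690673828), 3.5763344764709473)
[0.5119 0.1046 0.066 ] [26.  12.1] [ 45.  136.8] 0.06568792584598511
((257.1219482421875, 128.59756469726562), (50.688072204589844, 49.80461883544922), 83.6598129272461)
[0.5116 0.1051 0.034 ] [43.7 43.8] [146.2  57. ] 0.03384480397268626
```

```bash
python3 - <<'E'
from plant import robot
from h import *
t=dict(np.load("pics/top0.npz")); P=cloud(t)
a=np.radians(-44);ty=np.array([np.cos(a),np.sin(a)]);tx=np.array([-ty[1],ty[0]])
d=P[...,:2]-[.512,.1046]; x=d@tx;y=d@ty
for n,k in(("body",(abs(x)<.06)&(abs(y)<.11)),("cam",(x>0)&(x<.14)&(abs(y)<.07))): print(n,np.percentile(P[...,2][k],[50,98,100]).round(3))
s=robot.read_state(); delta([.512,.1046,.29],-44,s)
E
```

```text
body [0.001 0.056 0.069]
cam [0.001 0.048 0.069]
shift mm [ 65.6 -19.   50.4] turn [-0.07  0.08  4.1 ] [-1.200e-01 -1.000e-01 -1.759e+02] tool y yaw -39.9 q6 0.68 F [0.4 0.2 0.8] pos [0.4845 0.0421 0.3405] t 7.05
```

>>> drive_tool(
  moves=[50, 35, -10, 15, 0, 0, 0, 50, 31, -9, 15, 0, 0, 0, 50, 0, 0, 20, 0, 0, 4, 50, 0, 0, 0, 0, 0, 0, 50, 0, 0, 0, 0, 0, 0],
)

```text
t: 7.55
tool_pos: [0.5127, 0.1038, 0.2912]
orientation: [-2.891, -1.229, 0.003]
force: [-0.2, 0.2, 0.8]
opening: 0.0496
gripper_force: 0.0
```

```bash
python3 - <<'E'
from plant import robot
from h import *
s=robot.read_state(); delta([.512,.1046,.225],-44,s)
E
```

```text
shift mm [ 0.2 -1.  66.2] turn [-0.06  0.09  0.08] [-1.5000e-01 -9.0000e-02 -1.7992e+02] tool y yaw -43.92 q6 0.87 F [-0.2  0.2  0.8] pos [0.5127 0.1038 0.2912] t 7.55
```

>>> drive_tool(
  moves=[50, 0, -1, 25, 0, 0, 0, 50, 0, 0, 25, 0, 0, 0, 40, 0, 0, 12, 0, 0, 0, 30, 0, 0, 4, 0, 0, 0, 20, 0, 0, 0, 0, 0, 0, 0, 0, 0, 0, 0, 0, 0, 0, 0, 0, 0, 0, 0, 0, 0, 0, 0, 0, 0, 0, 0],
  grip_force=25,
)

```text
t: 8.35
tool_pos: [0.5122, 0.106, 0.2268]
orientation: [-2.891, -1.229, -0.002]
force: [-2.3, 1.4, 5.7]
opening: 0.0119
gripper_force: 25.0
```

>>> drive_tool(
  moves=[0, 0, 0, 0, 0, 0, 0, 0, 0, 0, 0, 0, 0, 0, 0, 0, 0, 0, 0, 0, 0],
)

```text
t: 8.65
tool_pos: [0.5122, 0.106, 0.2268]
orientation: [-2.891, -1.229, -0.002]
force: [-4.2, 2.3, 6.7]
opening: 0.012
gripper_force: 25.0
```

>>> drive_tool(
  moves=[0, 0, 0, -8, 0, 0, 0, 0, 0, 0, -15, 0, 0, 0, 0, 0, 0, -20, 0, 0, 0, 0, 0, 0, -30, 0, 0, 0, 0, 0, 0, -30, 0, 0, 0, 0, 0, 0, 0, 0, 0, 0, 0, 0, 0, 0, 0, 0, 0],
)

```text
t: 9.35
tool_pos: [0.5124, 0.1054, 0.3306]
orientation: [2.89, 1.228, 0.005]
force: [0.7, 0.0, -2.0]
opening: 0.0117
gripper_force: 25.0
```

```bash
python3 - <<'E'
from plant import robot
from h import *
s=robot.read_state(); delta([.5285,-.067,.330],-35.6,s); print(s["opening"])
for n in("wrist","scene"):
    c=robot.read_camera(n); np.savez(f"pics/{n}4.npz",**c)
    if n=="wrist": a=c["color"][100:400,180:380]
    else: b=cv2.resize(c["color"][220:320,150:250],(600,600),interpolation=cv2.INTER_CUBIC)[:300]
cv2.imwrite("pics/k4.png",cv2.resize(a,(400,600))[:,:,::-1])
E
```

```text
shift mm [-113.   131.3    0.7] turn [ 0.14 -0.12 -8.35] [ -0.18  -0.21 171.65] tool y yaw -43.95 q6 0.87 F [ 0.7  0.  -2. ] pos [0.5124 0.1054 0.3306] t 9.35
0.011671991901743633
```

View pics/k4.png

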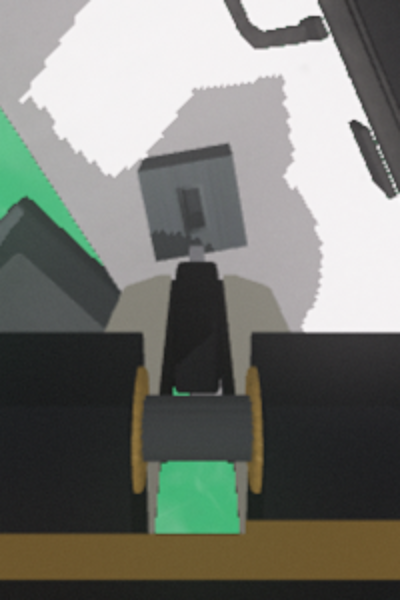

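The key is held between the pads, with the tongue visible at crop (197,252). I'll check its offset in the hand against projected points.

```bash
python3 - <<'E'
from plant import robot
from h import *
c=dict(np.load("pics/wrist4.npz")); s=robot.read_state()
R=Ro.from_rotvec(s["orientation"]).as_matrix()
def pr(p):
    X=c["R"]@(s["tool_pos"]+R@(np.array(p)/1e3))+c["t"]; q=c["mtx"]@X; return (q[:2]/q[2]).round(1)
zc=.2268-.050; zc*=1000
for n,x,z in(("tip front",8,46),("head low front",13,16),("head low front-3",10,16),("head top front",13,-16),("head top back",-13,-16)):
    print(n,pr([x,-2.5 if "tip" in n else -6,zc+z]),pr([x,2.5 if "tip" in n else 6,zc+z]),"dx+1mm",pr([x+1,0,zc+z])-pr([x,0,zc+z]))
g=cv2.cvtColor(c["color"],cv2.COLOR_RGB2GRAY)
print(g[212:240,272:286])
print(g[226:302:2,278])
E
```

```text
tip front [271.7 219.9] [278.9 219.9] dx+1mm [ 0.  -1.3]
head low front [264.9 227.5] [285.  227.5] dx+1mm [ 0.  -1.6]
head low front-3 [265.  232.2] [285.  232.3] dx+1mm [ 0.  -1.5]
head top front [262.5 249. ] [286.6 249. ] dx+1mm [ 0.  -1.9]
head top back [263.1 295.3] [286.2 295.3] dx+1mm [ 0.  -1.7]
[[ 70  65  63  66  63  63  62  61  63  63  80 102 107 104]
 [ 70  67  65  62  65  67  65  68  73  79  88 104 106 103]
 [ 76  70  65  68  73  77  78  82  92  94  96  98 103 106]
 [ 79  68  70  72  80  84  84  89  93  97  99 101 103 103]
 [ 86  71  72  82  84  89  94  98  98 100 101 102 101 102]
 [ 92  73  72  88 102 100 102 101 102 101 100 100 100 100]
 [ 85  67  65  80 103  98  90  96 101 101 102 101 101 101]
 [ 69  67  68  78  94  83  65  77  97 101 103 101 100 101]
 [ 71  68  69  66  67  68  68  66  83 101 104 100 101 102]
 [ 70  66  68  66  65  67  68  65  75  95 103  94  91  96]
 [ 68  68  72  78  79  79  81  80  81  88  96  83  67  79]
 [ 68  68  78 103 111 110 110 109 113 104  83  69  69  77]
 [ 68  66  87 115 118 119 120 120 120 112  84  68  67  65]
 [ 67  66  90 121 118 116 1
[... 314 characters left out ...]
149 148 147]
 [ 45  48  45  42  46  44  44  44  45  45  47  49  46  47]
 [ 33  37  34  37  37  38  38  37  37  38  39  36  38  37]
 [ 39  37  40  40  39  40  37  38  39  39  38  40  39  39]
 [ 39  36  41  35  37  39  39  39  38  40  37  41  40  38]
 [ 40  39  37  38  39  36  38  38  39  39  37  39  38  41]
 [ 37  36  40  38  38  39  39  38  39  39  39  39  40  39]
 [ 37  39  36  35  39  38  40  39  37  38  37  37  40  39]
 [ 38  38  37  39  39  38  36  35  36  41  39  40  40  37]
 [ 38  38  37  34  36  38  38  39  37  38  39  39  40  42]]
[117 118 103  38  39  39  36  36  35  33  37  33  34  34  34  35  31  30
  34  33  32  32  32  33  39  39  38  37  38  36  35  37  33  36  38  64
  50  54]
```

>>> drive_tool(
  moves=[0, -20, 22, 0, 0, 0, 0, 0, -25, 30, 0, 0, 0, 0, 0, -28, 32, 0, 0, 0, 0, 0, -25, 30, 0, 0, 0, 0, 0, -15, 16, 0, 0, 0, 0, 0, 0, 0, 10, 0, 0, -8.35, 0, 0, 0, 0, 0, 0, 0, 0, 0, 0, 0, 0, 0, 0],
)

```text
t: 10.25
tool_pos: [0.5266, -0.0658, 0.3174]
orientation: [-2.795, -1.43, 0.003]
force: [-0.4, -0.4, -0.4]
opening: 0.0118
gripper_force: 25.0
```

```bash
python3 - <<'E'
from plant import robot
from h import *
s=robot.read_state(); delta([.5283,-.0649,.292],-35.6,s); print(s["opening"])
E
```

```text
shift mm [ 1.8  0.9 25.4] turn [-0.16  0.06 -0.22] [9.0000e-02 2.4000e-01 1.7978e+02] tool y yaw -35.82 q6 0.4 F [-0.4 -0.4 -0.4] pos [ 0.5266 -0.0658  0.3174] t 10.25
0.011806283102343395
```

>>> drive_tool(
  moves=[0, 1.8, 0.9, 15, 0, 0, -0.2, 0, 0, 0, 13, 0, 0, 0, 0, 0, 0, 0, 0, 0, 0, 0, 0, 0, 0, 0, 0, 0],
)

```text
t: 10.65
tool_pos: [0.5286, -0.0647, 0.2897]
orientation: [-2.791, -1.44, 0.002]
force: [-0.8, -0.2, -0.7]
opening: 0.0117
gripper_force: 25.0
```

```bash
python3 - <<'E'
from plant import robot
from h import *
s=robot.read_state(); delta([.5283,-.0649,.292],-35.6,s)
c=robot.read_camera("wrist"); np.savez("pics/w5.npz",**c)
cv2.imwrite("pics/k5.png",cv2.resize(c["color"][170:270,220:340,::-1],None,fx=6,fy=6,interpolation=cv2.INTER_CUBIC))
E
```

```text
shift mm [-0.3 -0.1 -2.2] turn [-0.1   0.04  0.2 ] [-7.000e-02 -1.600e-01 -1.798e+02] tool y yaw -35.4 q6 0.4 F [-0.8 -0.2 -0.7] pos [ 0.5286 -0.0647  0.2897] t 10.65
```

View pics/k5.png

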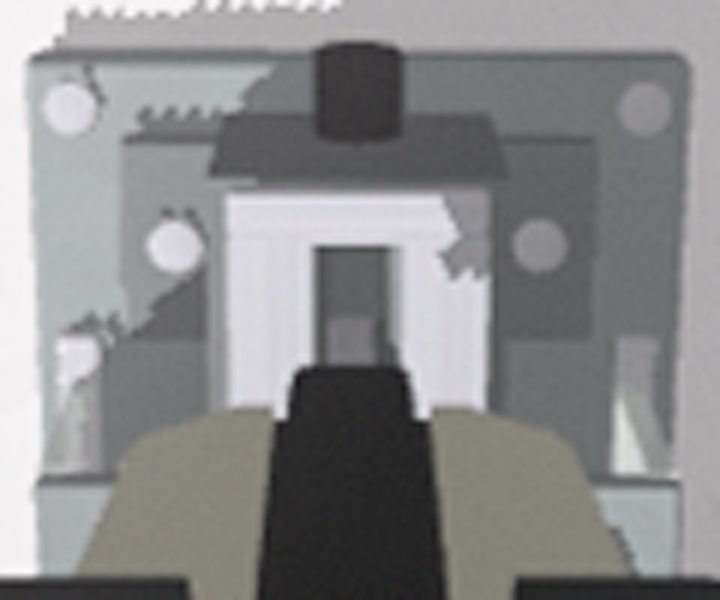

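The tongue (crop x 328–377, front edge y 318) is above the window (crop x 313–402, far edge y 246). I'll compute the misfit between them.

```bash
python3 - <<'E'
from plant import robot
from h import *
c=dict(np.load("pics/w5.npz")); s=robot.read_state(); R=Ro.from_rotvec(s["orientation"]).as_matrix()
zt=s["tool_pos"][2]-.2228; loc=lambda u,v,z:((R.T@(ray(c,u,v,z)-s["tool_pos"]))*1e3)[:2].round(2)
px=lambda x,y:(220+x/6-.42,170+y/6-.42)
print(zt,"tipL",loc(*px(328,318),zt),"tipR",loc(*px(377,318),zt),"winL",loc(*px(313,246),.052),"winR",loc(*px(402,246),.052),"earL",loc(*px(225,190),.052),"earR",loc(*px(488,190),.052))
print("mouth edge L..ridge: window yaw", s["force"].round(1))
E
```

```text
0.06771885214742446 tipL [ 5.57 -2.56] tipR [5.58 3.03] winL [ 9.48 -4.59] winR [9.5  6.24] earL [ 16.52 -15.19] earR [16.57 16.57]
mouth edge L..ridge: window yaw [-0.5 -0.2  0.6]
```

>>> drive_tool(
  moves=[0, 0.9, 0.5, 6, 0, 0, 0, 0, 0, 0, 6, 0, 0, 0, 0, 0, 0, 5, 0, 0, 0, 0, 0, 0, 0, 0, 0, 0],
)

```text
t: 11.1
tool_pos: [0.5294, -0.0646, 0.2726]
orientation: [-2.791, -1.44, 0.002]
force: [-0.0, 0.1, -1.7]
opening: 0.0119
gripper_force: 25.0
```

>>> drive_tool(
  moves=[0, 0, 0, 3, 0, 0, 0, 0, 0, 0, 3, 0, 0, 0, 0, 0, 0, 3, 0, 0, 0, 0, 0, 0, 0, 0, 0, 0],
)

```text
t: 11.5
tool_pos: [0.5297, -0.0646, 0.2642]
orientation: [-2.791, -1.441, 0.001]
force: [-0.7, -0.4, -0.0]
opening: 0.012
gripper_force: 25.0
```

>>> drive_tool(
  moves=[0, 0, 0, 3, 0, 0, 0, 0, 0, 0, 3, 0, 0, 0, 0, 0, 0, 3, 0, 0, 0, 0, 0, 0, 3, 0, 0, 0, 0, 0, 0, 0, 0, 0, 0],
)

```text
t: 12.0
tool_pos: [0.5296, -0.0646, 0.252]
orientation: [-2.791, -1.441, 0.001]
force: [-0.2, 0.5, -0.4]
opening: 0.0118
gripper_force: 25.0
```

>>> drive_tool(
  moves=[0, 0, 0, 2, 0, 0, 0, 0, 0, 0, 2, 0, 0, 0, 0, 0, 0, 0, 0, 0, 0],
)

```text
t: 12.3
tool_pos: [0.5297, -0.0646, 0.2484]
orientation: [-2.791, -1.441, 0.001]
force: [-0.3, 0.4, -0.6]
opening: 0.0118
gripper_force: 25.0
```

>>> drive_tool(
  moves=[0, 0, 0, 1, 0, 0, 0, 0, 0, 0, 1, 0, 0, 0, 0, 0, 0, 0, 0, 0, 0],
)

```text
t: 12.6
tool_pos: [0.5298, -0.0646, 0.2466]
orientation: [-2.791, -1.441, 0.0]
force: [-0.1, 0.2, 0.1]
opening: 0.0114
gripper_force: 25.0
```

Expect it fully home at about TCP z 0.2448, so I continue until a force rises.

>>> drive_tool(
  moves=[0, 0, 0, 1, 0, 0, 0, 0, 0, 0, 1, 0, 0, 0, 0, 0, 0, 0, 0, 0, 0],
)

```text
t: 12.9
tool_pos: [0.5299, -0.0647, 0.2449]
orientation: [2.792, 1.441, 0.0]
force: [0.1, -0.0, -0.1]
opening: 0.0118
gripper_force: 25.0
```

>>> drive_tool(
  moves=[0, 0, 0, 1, 0, 0, 0, 0, 0, 0, 0, 0, 0, 0],
)

```text
t: 13.1
tool_pos: [0.53, -0.0647, 0.2447]
orientation: [2.791, 1.441, 0.0]
force: [-4.0, 1.0, 9.7]
opening: 0.0117
gripper_force: 25.0
```

>>> drive_tool(
  moves=[0, 0, 0, 1, 0, 0, 0, 0, 0, 0, 0, 0, 0, 0],
)

```text
t: 13.3
tool_pos: [0.5301, -0.0646, 0.2446]
orientation: [2.791, 1.441, 0.001]
force: [-7.5, 1.7, 16.2]
opening: 0.0115
gripper_force: 25.0
```

>>> drive_tool(
  moves=[0, 0, 0, -1, 0, 0, 0, 30, 0, 0, 0, 0, 0, 0, 40, 0, 0, 0, 0, 0, 0, 40, 0, 0, 0, 0, 0, 0, 40, 0, 0, -15, 0, 0, 0, 40, 0, 0, -35, 0, 0, 0, 40, -35, 0, -40, 0, 0, 0, 40, -35, 0, 0, 0, 0, 0],
)

```text
t: 14.1
tool_pos: [0.4922, -0.1206, 0.3387]
orientation: [2.783, 1.441, 0.011]
force: [1.6, -0.3, 0.8]
opening: 0.0399
gripper_force: 0.0
```

```bash
python3 - <<'E'
from plant import robot
from h import *
t=dict(np.load("pics/top0.npz"))
c=robot.read_camera("wrist"); np.savez("pics/w6.npz",**c); P=cloud(c)
cv2.imwrite("pics/k6.png",c["color"][:,:,::-1])
k=np.hypot(P[...,0]-.5285,P[...,1]+.067)<.03; k&=P[...,2]>.075; print(k.sum(),np.median(P[k],axis=0).round(4),np.percentile(P[k][:,2],[5,95]))
# start button: hough circle in top view
g=cv2.resize(cv2.cvtColor(t["color"],cv2.COLOR_RGB2GRAY)[250:295,310:360],None,fx=8,fy=8,interpolation=cv2.INTER_CUBIC)
C=cv2.HoughCircles(g,cv2.HOUGH_GRADIENT,1.5,200,param1=100,param2=30,minRadius=25,maxRadius=80)
for x,y,r in C[0]: print(x,y,r,ray(t,310+x/8-.44,250+y/8-.44,.052).round(4),"r mm",r/8*1000*.00263)
s=robot.read_state(); delta([.37,-.40,.33],-35.6,s)
E
```

```text
1536 [ 0.5357 -0.0607  0.3186] [0.08228489 0.31860864]Traceback (most recent call last):
  File "<stdin>", line 10, in <module>
TypeError: 'NoneType' object is not subscriptable
```

View pics/k6.png

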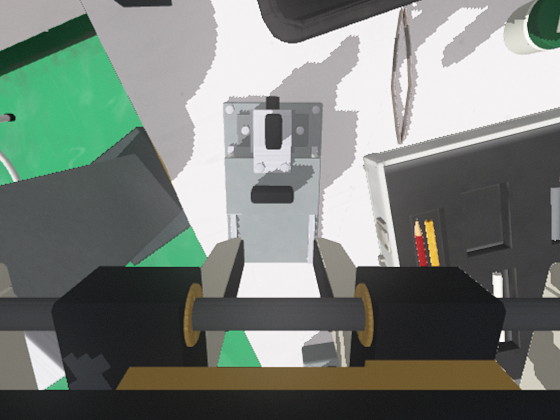

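The key stands in the ear at about (274,130) and the guard is still shut. Now over to the button.

>>> drive_tool(
  moves=[30, -40, 8, 0, 0, 0, 0, 20, -40, 10, 0, 0, 0, 0, 0, -40, 10, 0, 0, 0, 0, 0, -40, 10, 0, 0, 0, 0, 0, -40, 10, 0, 0, 0, 0, 0, -40, 10, 0, 0, 0, 0, 0, -40, 8, 0, 0, 0, 0, 0, 0, 0, 0, 0, 0, 0],
)

```text
t: 14.95
tool_pos: [0.38, -0.3901, 0.3322]
orientation: [2.793, 1.434, -0.002]
force: [0.1, 1.2, -0.2]
opening: 0.0005
gripper_force: 0.0
```

```bash
python3 - <<'E'
from plant import robot
from h import *
w=dict(np.load("pics/w6.npz")); P=cloud(w); print("key top z",np.median(P[120:135,271:277,2]))
c=robot.read_camera("wrist"); np.savez("pics/w7.npz",**c); P=cloud(c)
cv2.imwrite("pics/k7.png",c["color"][:,:,::-1])
s=robot.read_state(); delta([.423,-.329,.30],-35.6,s)
k=(np.hypot(P[...,0]-.423,P[...,1]+.329)<.035)&(abs(P[...,2]-.050)<.006); print(k.sum())
if k.sum()>20:
    (q,r)=cv2.minEnclosingCircle((P[k][:,:2]*1000).astype(np.float32)); print(q,r,np.median(P[k],axis=0),P[k][:,2].max())
E
```

```text
key top z 0.08363997680650814
shift mm [72.7 -0.4 31.9] turn [ 0.01  0.01 -0.02] [ 2.0000e-02 -1.0000e-02  1.7998e+02] tool y yaw -35.62 q6 -0.27 F [0.5 0.7 0.3] pos [ 0.381  -0.3883  0.3319] t 15.0
785
(421.3085021972656, -329.3303527832031) 14.30999755859375 [ 0.42136582 -0.33074674  0.05167474] 0.05389648053660671
```

View pics/k7.png

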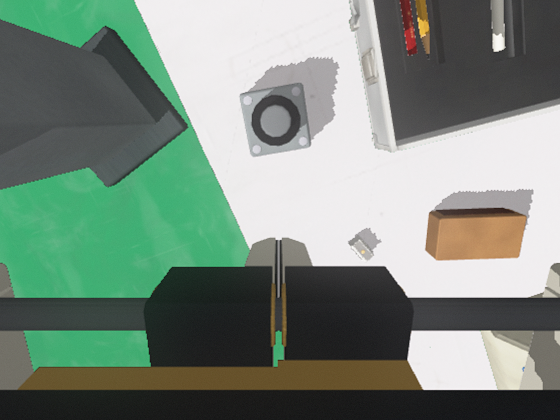

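The key top measures 0.0836 m, matching the 0.084 m expected when home. The button centre is at about (0.4214,-0.330), with the cap at 0.052 m as specified.

```bash
python3 - <<'E'
from plant import robot
from h import *
c=dict(np.load("pics/w7.npz")); P=cloud(c); r=np.hypot(P[...,0]-.4214,P[...,1]+.330)
for a,b in((0,.008),(.014,.017),(.017,.02),(.02,.024)): print(a,np.percentile(P[...,2][(r>=a)&(r<b)],[5,50,95]).round(4))
s=robot.read_state(); delta([.4210,-.3298,.25],-35.6,s)
E
```

```text
0 [0.0513 0.3118 0.3118]
0.014 [0.0407 0.0418 0.0431]
0.017 [0.0405 0.0418 0.043 ]
0.02 [0.0288 0.0301 0.0417]
shift mm [70.9 -1.6 81.9] turn [ 0.01  0.01 -0.02] [ 2.0000e-02 -1.0000e-02  1.7998e+02] tool y yaw -35.62 q6 -0.27 F [0.5 0.7 0.3] pos [ 0.381  -0.3883  0.3319] t 15.0
```

>>> drive_tool(
  moves=[0, 35, 0, 30, 0, 0, 0, 0, 35, 0, 30, 0, 0, 0, 0, 1, 0, 20, 0, 0, 0, 0, 0, 0, 0, 0, 0, 0],
)

```text
t: 15.4
tool_pos: [0.423, -0.3256, 0.2482]
orientation: [-2.784, -1.442, 0.003]
force: [-0.5, 0.7, 0.7]
opening: 0.0002
gripper_force: 0.0
```

>>> drive_tool(
  moves=[0, 0, 0, 0, 0, 0, 0, 0, 0, 0, 0, 0, 0, 0],
)

```text
t: 15.6
tool_pos: [0.4238, -0.3292, 0.2533]
orientation: [2.79, 1.44, 0.001]
force: [0.1, 0.0, -0.4]
opening: 0.0005
gripper_force: 0.0
```

>>> drive_tool(
  moves=[0, -2, -2, 6, 0, 0, 0, 0, 0, 0, 6, 0, 0, 0, 0, 0, 0, 3, 0, 0, 0, 0, 0, 0, 2, 0, 0, 0, 0, 0, 0, 2, 0, 0, 0, 0, 0, 0, 0, 0, 0, 0],
)

```text
t: 16.2
tool_pos: [0.4203, -0.3294, 0.2325]
orientation: [2.792, 1.441, -0.001]
force: [-3.5, -1.6, 4.5]
opening: 0.0004
gripper_force: 2.3
```

>>> drive_tool(
  moves=[0, 0, 0, 1, 0, 0, 0, 0, 0, 0, 1, 0, 0, 0, 0, 0, 0, 0, 0, 0, 0],
)

```text
t: 16.5
tool_pos: [0.4205, -0.3295, 0.2321]
orientation: [2.791, 1.441, -0.001]
force: [-8.8, 5.1, 18.8]
opening: 0.0005
gripper_force: 9.2
```

>>> drive_tool(
  moves=[0, 0, 0, 1, 0, 0, 0, 0, 0, 0, 0, 0, 0, 0],
)

```text
t: 16.7
tool_pos: [0.4205, -0.3295, 0.232]
orientation: [2.791, 1.441, -0.001]
force: [-11.4, 5.7, 27.2]
opening: 0.0004
gripper_force: 13.1
```

Bottomed out: TCP z 0.232 corresponds to the full 6 mm of travel, and the force is rising against the stop. Now I let go.

>>> drive_tool(
  moves=[0, 0, 0, -3, 0, 0, 0, 0, 0, 0, -8, 0, 0, 0, 0, 0, 0, -20, 0, 0, 0, 0, 0, 0, -40, 0, 0, 0, 0, 0, 0, -30, 0, 0, 0, 0, -30, 0, 0, 0, 0, 0, 0, 0, 0, 0, 0, 0, 0, 0, 0, 0, 0, 0, 0, 0],
)

```text
t: 17.5
tool_pos: [0.4028, -0.3535, 0.33]
orientation: [-2.792, -1.439, -0.0]
force: [-0.4, -0.9, 0.9]
opening: 0.0005
gripper_force: 0.0
```

```bash
python3 - <<'E'
from plant import robot
from h import *
c=robot.read_camera("wrist"); P=cloud(c); t=robot.read_camera("top"); T=cloud(t)
r=np.hypot(P[...,0]-.4214,P[...,1]+.330); k=(r<.008)&(P[...,2]<.1); print("button top",np.median(P[...,2][k]),k.sum())
k=(np.hypot(T[...,0]-.5285,T[...,1]+.067)<.012)&(T[...,2]<.15); print("key top",np.percentile(T[...,2][k],[50,80,95]))
rect(t,(225,225,290,265),60,.07)
s=robot.read_state(); print(s["force"],s["t"])
E
```

```text
button top 0.051910846479364565 285
key top [0.08179678 0.08499962 0.08662084]
px [250.9 241.9] world [ 0.4973 -0.1092  0.07  ] sides mm [33.3 11. ] long yaw 147.0
[ 0.34001903 -0.01683513  0.03584007] 17.6
```

The button is back up, the key is home, and the guard is shut (ridge unchanged). Handing in.

```bash
python3 -c "
from plant import robot
print(robot.close_job())"
```

```text
the job is handed in; nothing more can be done
None
```

The job is handed in at 17.6 s of the 67 s allowed: guard shut against its stop, key fully home in the switch, then start button pressed to its stop and released.

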